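Clear the offcut and load the tilted drilling fixture

TASK

First clear the last job's offcut, a short piece of steel angle, by pushing it (without lifting it) over the far edge of its ledge so that it drops into the scrap chute below. Then set the stepped aluminium block down on the tilted plate of the fixture, flat on its underside with its low stepped end pointing away from the short fence, up the slope, and let go so that it slides down by itself until it sits fully home against both fences; set it down, do not drop it. Leave the other things on the bench where they are.

Things in the scene. Friction and masses are not known exactly. Their poses are not given: they have to be found in the camera images.
- nest: Bare slippery steel plate of the fixture, 195 x 142 mm, tilted about 25 degrees, two fences 20 mm high on it. Origin: on the plate in its lowest corner, where the fences' inner faces meet. z: out of the plate. x: up the slope along the long fence, away from the short one; y: up the slope along the short fence (95 mm). Clear plate to x = 183, y = 130 mm. Fixed; place and yaw vary.
- station: Grey stand, fixed, with a flat ledge and a scrap chute. Origin on the bench, z up, x over the ledge's far edge and down the chute. Ledge top 120 mm up, x -150 to -30, y -80 to 80 mm, side lips 15 mm high, near and far edges open. The slippery chute, 160 mm wide, falls from 35 mm below the ledge to a tray on the bench, end wall at x = 164 mm, 60 mm high.
- ledge_edge (a point): Middle of the ledge's far edge, on its top face (station x = -30 mm, y = 0, z = 120 mm).
- offcut_center (a point): Offcut of dark steel angle, 100 mm long (its y), legs 40 x 40 x 5 mm, 0.3 kg: one leg flat on the ledge, the other upright along its -x side, nearer the robot, outer face 20 mm from this point. Point: centre of its 40 x 100 x 40 mm envelope, 20 mm above the ledge.
- block_center (a point): Aluminium block 110 mm long (x), 50 mm wide (y), 0.4 kg: 32 mm high for x -55 to 20 mm, stepped down to 16 mm high over the last 35 mm at its +x end. Point: centre of its 110 x 50 x 32 mm envelope, 16 mm above its underside, z up. Starts flat on the bench between fixture and stand.
- block_nose (a point): Point on the end face of the block's low stepped end: 55 mm along the block's +x from its centre and 8 mm above its underside.
- bar: Bystander: plain aluminium bar without a step, 40 x 120 x 30 mm, beyond the block. Origin: centre of its underside.
- wrench: Bystander: steel wrench 180 mm long, flat on the bench near the robot. Origin: middle, underside.
- screwdriver: Bystander: screwdriver 200 mm long lying near the robot. Origin: middle, underside.
- hammer: Bystander: hammer 280 mm long lying at the left side. Origin: middle, underside.
- brush: Bystander: bench brush 200 mm long lying at the right side. Origin: middle, underside.
- oil: Bystander: pale bottle, 60 mm diameter, 150 mm high, at the far side of the bench. Origin: centre of its foot.

How it is judged (in metres and radians):
On the way, in this order (a step that is already met when the one before it is completed fails the run):
1. the offcut has dropped off the ledge and lies still in the chute or its tray (x of offcut_center in the frame of station between 0.02 and 0.165 m and y of offcut_center in the frame of station between -0.08 and 0.08 m and z of offcut_center in the frame of station below 0.075 m and linear speed of offcut below 0.05 m/s), for 0.2 s.
2. the block sits home in the corner of the tilted plate, let go (x of block_center in the frame of nest between 0.05 and 0.06 m and y of block_center in the frame of nest between 0.02 and 0.03 m and z of block_center in the frame of nest between 0.01 and 0.022 m and x of block_nose in the frame of nest between 0.1 and 0.12 m and angle between the x axis of block_center and the x axis of nest, either way round below 0.06 rad and angle between the z axis of block_center and the z axis of nest, either way round below 0.06 rad and contact force between the fingers and block below 0.1 N), for 0.2 s.
At the end, for the whole second after the job is handed in: The offcut lies still in the chute or its tray (its centre inside the walls, below 75 mm); the block, released and still, lies flat on the tilted plate against both fences (each within 5 mm, within 0.06 rad), its stepped end up the slope away from the short fence (all of step 2 and x of offcut_center in the frame of station between 0.02 and 0.165 m and y of offcut_center in the frame of station between -0.08 and 0.08 m and z of offcut_center in the frame of station below 0.075 m and linear speed of each of block, offcut below 0.02 m/s); the robot touches nothing.
It fails at once if the offcut is lifted off the ledge (more than 25 mm) (height (world z) of offcut_center above 0.165 m).
It fails at once if the block is dropped onto the fixture: let go with its centre more than 60 mm above the plate (underside about 40 mm clear) (x of block_center in the frame of nest between -0.05 and 0.25 m and y of block_center in the frame of nest between -0.05 and 0.25 m and z of block_center in the frame of nest above 0.06 m and contact force between the fingers and block below 0.05 N).
It fails at once if a bystander is moved by more than 30 mm (distance of any of bar, wrench, screwdriver, hammer, brush, oil from where it was at the start of the episode above 0.03 m).
It also fails if it takes over 58 s, if anything falls off the work surface, if the arm or the gripper's body presses on something with over 40 N, if the wrist force passes 120 N, or if a joint passes its speed limit or range.

ROBOT

A 6-joint arm with a two-finger parallel gripper is mounted at the origin on the work surface. World frame = base frame: x ahead of the robot, y to its left, z up, the work surface at z = 0. Lengths are in mm, angles in rad, forces in N, time in s.
With the tool pointing down it reaches from about 300 to 750 mm from the base axis. Payload 8.5 kg.
Tool frame: the origin (TCP) lies at the very end of the fingers, on their centre line; the grasp point (between the pads) lies 19 mm behind it (robot.grasp_offset is the distance from the TCP to the grasp point, in mm); z points along the fingers, y is the direction in which the jaws open and shut (so a half turn about z gives the same grasp; the last joint's range is limited). The gripper opens to 85 mm and grips with 20 to 120 N. Pads are 22 mm wide; open, the fingers measure 114 mm over their backs; the gripper's body (76 mm by 85 mm) begins 54 mm behind the grasp point. The pads swing forward as they close: fully open they stand 13 mm farther back than shut.
Start: joints at [0.911, 0.381, 1.297, -0, 1.464, -0.215], TCP at [236.642, 496.469, 231.322] pointing down, gripper open.
Joint ranges: [-3.11, 3.11], [-0.89, 2.33], [0.22, 2.48], [-1.42, 4.56], [0.17, 2.85], [-2.88, 2.88]. Speed limits (rad/s): [2.39, 2.39, 3.14, 3.14, 3.14, 3.14].

INTERFACE

Orientations are given as a rotation vector (axis times angle).
In Python, from workcell import robot gives the robot as it stands.
- The arm moves only by the tool carry_out, never from a script. Its arguments are lists of equal length, an entry for each row: "delta_pos": the shift along the tool's x, y, z in units of 30 mm (1.0 is 30 mm), a list of three; "roll": the turn about the tool's z in degrees. A call has 1 to 8 rows; each row shifts and turns the commanded pose from where the row before left it, along the tool's axes as they then stand; what a row does not reach is not made up. A row lasts 1/10 s, in which the tool goes at most 50 mm and 8.59 degrees, less where a joint would pass 70% of its speed; a pose out of reach is approached as far as the arm can. A call is refused whole if a number of a shift passes 1 or a number of a turn 8.59, either way. A call with a gripper value outside its range is refused whole. "gripper" is the finger opening in mm, from 0 to 85.4, set as the call begins (left out, the last holds). The fingers move at their own pace and stop on an object; "grip_force" is the grip in N (left out, the last holds). Time passes only in rows, so rows that do not move let the fingers close. It gives the time, the measured TCP pose, the force and the opening at its end, in the units of the state.
- robot.observe(): the state, without advancing time (a new reading comes with each control period).
- robot.capture(name): name is "scene" or "side" or "wrist"; returns a dict with "pixels" (480x640x3 uint8, red, green, blue), "fx", "fy", "cx", "cy" (pixels), "R" (3x3) and "t" (3): a world point X has camera coordinates R X + t. Camera axes: x right, y down, z forward; pixel columns grow to the right and rows downward; lengths in mm; the calibration is good to about 2 mm. The wrist camera is an equidistant fisheye: a pixel r from the principal point sees the ray r / f radians off the axis. A picture is of the moment at which its call begins. There is no depth.
- robot.job_done(): hands the job in, once; it reports no verdict.
The state is a dict: "clock": time; "q": joint angles; "joint_vel": joint speeds; "effort": joint torques, N m; "ee_pos": TCP position; "tcp_rot": TCP orientation; "ft_force": force on the tool from outside, world axes, zero at the start; "wrist_torque": the same for the moment, N m; "width": opening from 0.0 (shut) to 1.0 (fully open).
Only numpy, scipy, OpenCV 4.12 (cv2) and the standard library are available. Lean on these libraries where they do the work, as an engineer would, in place of code of your own. Each camera call takes 0.05 s, during which the arm holds its last target.

## Working session

There is one attempt and no reset: what is moved stays moved. The work goes in short steps, Python scripts to look and compute and a tool call to move; the robot and the scene stay as the last step left them, time stands still between calls to the robot, and variables do not carry over. Pictures are saved under pics/ and viewed, and the job is handed in when it is done.

Besides the shell and the picture viewer there is one more tool, called after "Request:" as name(argument=value, ...) on one line, values as JSON. carry_out: Moves the arm, as the interface text tells. Its arguments: {"type":"object","properties":{"delta_pos":{"type":"array"},"roll":{"type":"array"},"gripper":{"type":"number"},"grip_force":{"type":"number"}},"required":["delta_pos","roll"]}

```bash
mkdir -p pics; ls; python3 - <<'E'
from workcell import robot
import cv2,json,numpy as np
s=robot.observe(); print(s); print(robot.grasp_offset)
for n in ("scene","side","wrist"):
    c=robot.capture(n); cv2.imwrite(f"pics/{n}0.png",c["pixels"][:,:,::-1])
    json.dump({k:np.array(v).tolist() for k,v in c.items() if k!="pixels"},open(f"{n}0.json","w"))
    print(n,{k:np.round(np.array(v),3).tolist() for k,v in c.items() if k!="pixels"})
E
```

```text
pics
{'clock': 0.0, 'q': array([ 9.10721715e-01,  3.81196929e-01,  1.29826127e+00, -4.03652711e-06,
        1.46359369e+00, -2.15296549e-01]), 'joint_vel': array([-6.37129764e-06, -1.04303091e-03, -4.00734293e-04, -3.69720367e-04,
       -1.09290168e-04, -7.79108525e-04]), 'effort': array([ 9.80403493e-04, -4.48467743e+01, -2.31280696e+01, -1.55252287e-04,
        4.85447745e-03,  2.84683082e-06]), 'ee_pos': array([236.45956554, 496.25143737, 230.71110762]), 'tcp_rot': array([-6.92774654e-01, -3.06362539e+00,  2.07834608e-03]), 'ft_force': array([-0.52512827,  0.03248771,  0.05891086]), 'wrist_torque': array([ 0.04026335, -0.01333121, -0.00226783]), 'width': 0.9967764840069141}
18.700000000000003
scene {'fx': 582.076, 'fy': 582.076, 'cx': 322.011, 'cy': 238.757, 'R': [[0.785, 0.619, 0.004], [0.513, -0.648, -0.563], [-0.346, 0.444, -0.827]], 't': [-432.746, -228.155, 1931.95]}
side {'fx': 523.154, 'fy': 523.154, 'cx': 320.292, 'cy': 240.933, 'R': [[-0.999, -0.051, -0.009], [-0.02, 0.543, -0.84], [0.047, -0.838, -0.543]], 't': [572.784, 99.746, 1502.878]}
wrist {'fx': 371.648, 'fy': 371.648, 'cx': 321.805, 'cy': 239.319, 'R': [[0.429, 0.903, -0.001], [0.864, -0.41, 0.292], [0.263, -0.126, -0.956]], 't': [-548.765, -37.99, 379.542]}
```

View pics/scene0.png

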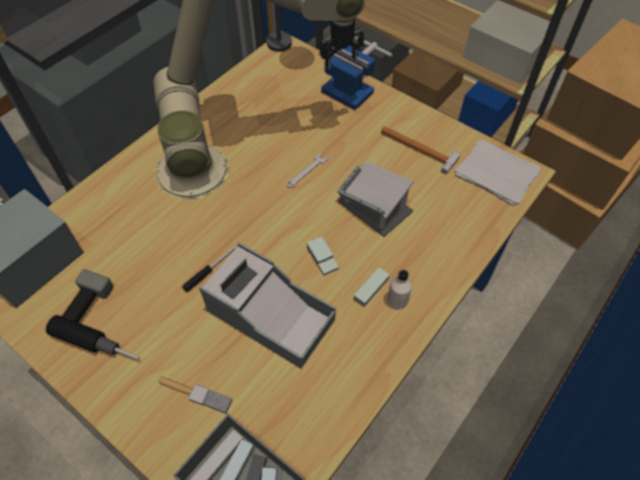

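View pics/side0.png

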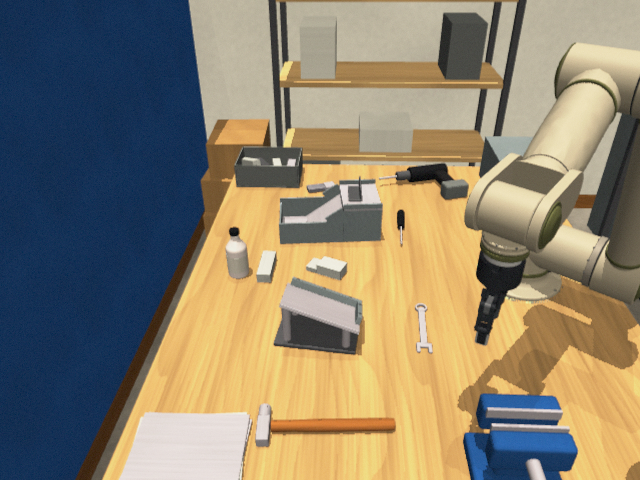

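View pics/wrist0.png

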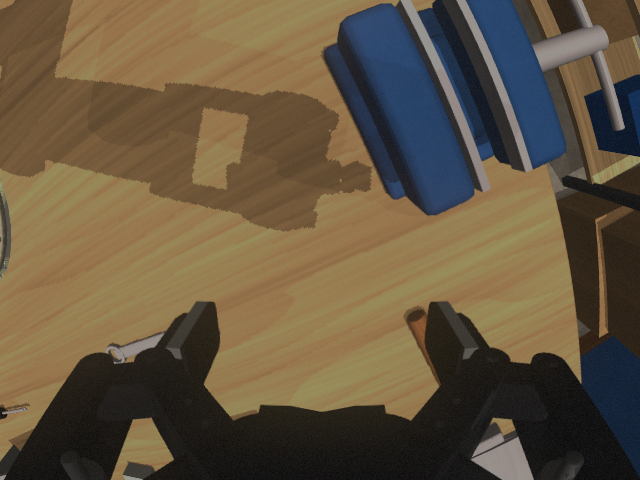

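The scene picture shows the fixture at about (375,195), the stand at (268,300), the block at (322,255), and the bar at (372,286). In the side picture the fixture is at (320,315), the stand at (330,215), and the block at (327,267). The wrist sees only the vise and the wrench. I'll enlarge the crops.

```bash
python3 - <<'E'
import cv2
a=cv2.imread("pics/scene0.png"); b=cv2.imread("pics/side0.png")
def crop(im,x0,y0,w,h,s,n):
    c=cv2.resize(im[y0:y0+h,x0:x0+w],None,fx=s,fy=s,interpolation=cv2.INTER_CUBIC)
    for i in range(0,w,10):
        cv2.line(c,(i*s,0),(i*s,6 if i%50 else 14),(0,0,255),1)
        if (x0+i)%20==0: cv2.putText(c,str(x0+i),(i*s,24),0,.4,(0,0,255),1)
    for i in range(0,h,10):
        cv2.line(c,(0,i*s),(8,i*s),(0,0,255),1)
        if (y0+i)%20==0: cv2.putText(c,str(y0+i),(8,i*s+4),0,.4,(0,0,255),1)
    cv2.imwrite(n,c); print(c.shape)
crop(a,190,230,160,140,5-1,"pics/c_scene_st.png")
crop(a,300,150,120,160,4-1,"pics/c_scene_nest.png")
crop(a,330,155,90,80,7,"pics/c_scene_nest2.png")
crop(a,300,230,100,80,7,"pics/c_scene_blk.png")
crop(b,260,170,140,110,5,"pics/c_side_st.png")
crop(b,265,270,110,90,7,"pics/c_side_nest.png")
E
```

```text
(560, 640, 3)
(480, 360, 3)
(560, 630, 3)
(560, 700, 3)
(550, 700, 3)
(630, 770, 3)
```

View pics/c_scene_st.png

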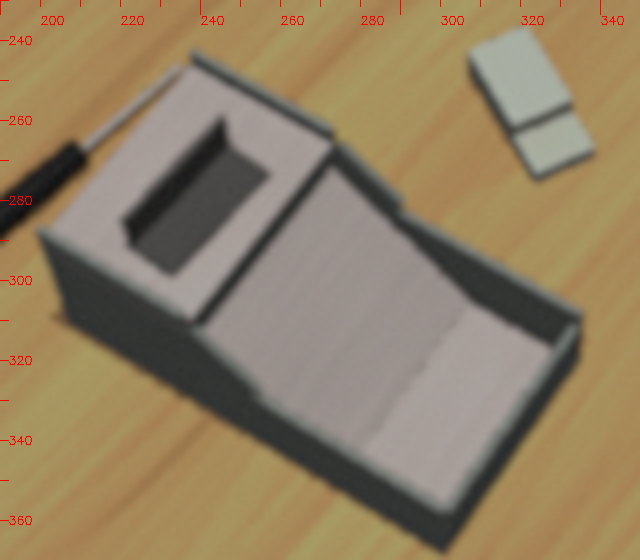

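View pics/c_side_st.png

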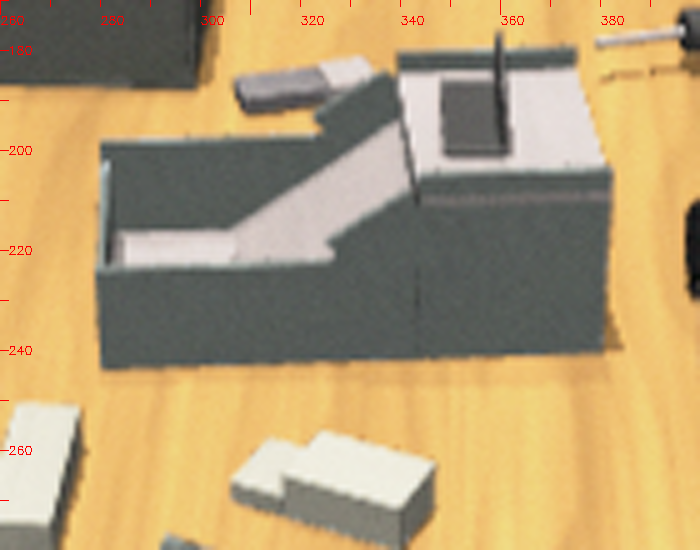

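View pics/c_scene_blk.png

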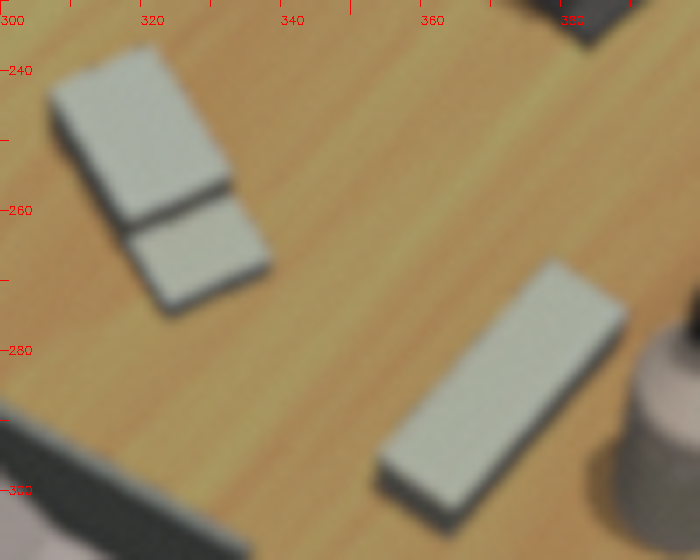

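View pics/c_side_nest.png

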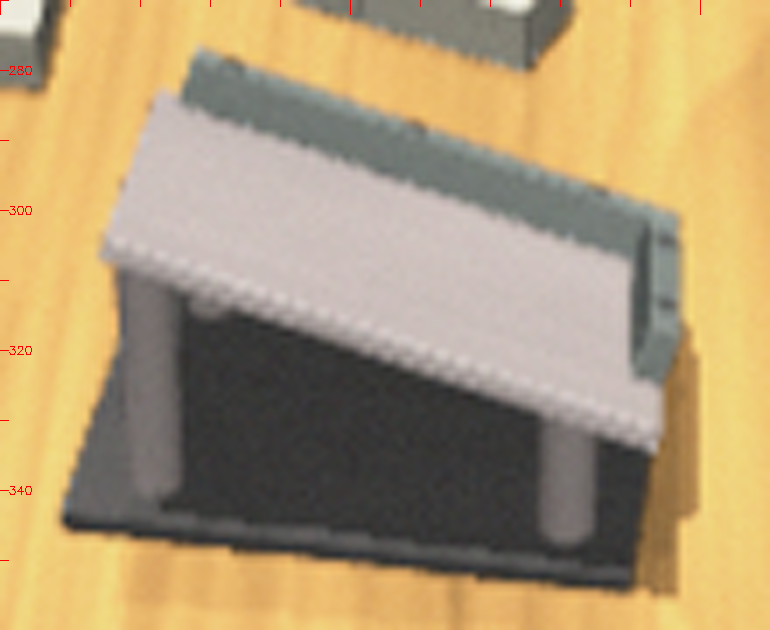

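View pics/c_scene_nest2.png

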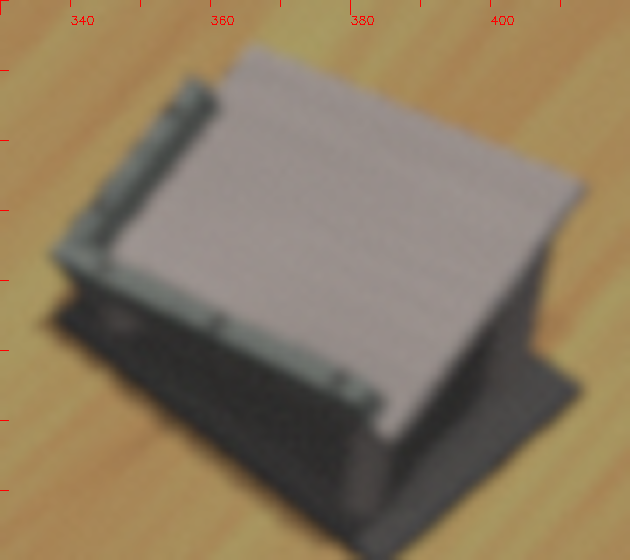

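The stand's ledge faces the robot, and its chute runs along about +x. The offcut's upright leg is at scene (221,285)–(245,260) and side (360,177)–(361,201). The block's high-step corners are at scene (307,244), (322,236), (333,256), (319,263), with its low end pointing away from the robot. The nest's inner corner is at scene (345,191) and side (356,307). I'll triangulate these and fit the known models.

```bash
cat > h.py <<'E'
import numpy as np, json, cv2
from scipy.optimize import least_squares
from scipy.spatial.transform import Rotation as Rn
def cam(n): 
    d=json.load(open(n+".json")); d["R"]=np.array(d["R"]); d["t"]=np.array(d["t"]); return d
def proj(c,X):
    p=np.atleast_2d(X)@c["R"].T+c["t"]
    if c.get("fish"):
        r=np.hypot(p[:,0],p[:,1]); th=np.arctan2(r,p[:,2]); s=th/np.maximum(r,1e-9)
    else: s=1/p[:,2]
    return np.c_[c["cx"]+c["fx"]*p[:,0]*s, c["cy"]+c["fy"]*p[:,1]*s]
def tri(obs):
    f=lambda X: np.concatenate([proj(c,X)[0]-uv for c,uv in obs])
    r=least_squares(f,[500,0,50]); return r.x, np.abs(r.fun).max()
def fit(fn,x0,obs):
    # obs: list (cam, uv, local point)
    f=lambda p: np.concatenate([(proj(c,fn(p,np.array(L,float)))[0]-uv)/c.get("w",1) for c,uv,L in obs])
    r=least_squares(f,x0); return r
def planar(z0=None):
    def fn(p,L):
        c,s=np.cos(p[2]),np.sin(p[2])
        z=p[3] if z0 is None else z0
        return np.array([p[0]+c*L[0]-s*L[1],p[1]+s*L[0]+c*L[1],z+L[2]])
    return fn
def full(p,L): return Rn.from_rotvec(p[3:]).apply(L)+p[:3]
E
cat > m1.py <<'E'
from h import *
S,D=cam("scene0"),cam("side0")
N={(-12,130,0):((365.7,161),(359,333.1)),(183,130,0):((413.9,181.4),(280,305.7)),(183,-12,0):((385.4,217.9),(288.1,282.9)),(0,0,0):((345,191.4),(355.7,307.1))}
print("nest");
for L,(a,b) in N.items(): print(L,*[np.round(v,1) for v in tri([(S,a),(D,b)])])
obs=[(c,uv,L) for L,p in N.items() for c,uv in zip((S,D),p)]
r=fit(full,[480,180,60,0.1,-0.4,0],obs); print(np.round(r.x,3),np.round(r.fun,1)); print(np.round(Rn.from_rotvec(r.x[3:]).as_matrix(),3))
print("block")
B={(-55,25,32):((321.7,236.4),(340.6,272.4)),(-55,-25,32):((307.1,243.6),(347.4,262.6)),(20,25,32):((333.1,256),(317,265)),(20,-25,32):((318.6,262.6),(324,256.4)),(55,25,16):((338.9,267.9),(306.4,267.4)),(55,-25,16):((324.6,274.6),(314,257.4))}
for L,(a,b) in B.items(): print(L,*[np.round(v,1) for v in tri([(S,a),(D,b)])])
obs=[(c,uv,L) for L,p in B.items() for c,uv in zip((S,D),p)]
r=fit(planar(),[500,0,0,0],obs); print(np.round(r.x,3),np.round(r.fun,1))
print("offcut")
O={(-20,-50,20):((221.2,285.5),None),(-20,50,20):((245.5,259.5),(359.8,177)),(20,-50,-15):((233,298.5),(348.4,186)),(20,50,-15):((257.5,273.7),(348.4,201))}
for L,(a,b) in O.items():
    if b: print(L,*[np.round(v,1) for v in tri([(S,a),(D,b)])])
obs=[(c,uv,L) for L,p in O.items() for c,uv in zip((S,D),p) if uv is not None]
r=fit(planar(),[500,-200,0,140],obs); print(np.round(r.x,3),np.round(r.fun,1))
print("station edge")
print(tri([(S,(273.2,267.5)),(D,(343,205))]))
E
python3 m1.py
```

```text
nest
(-12, 130, 0) [465.8 335.8  72.5] 0.5
(183, 130, 0) [649.8 315.2 129.9] 0.5
(183, -12, 0) [646.9 177.4  90.1] 0.3
(0, 0, 0) [473.4 213.   45.8] 0.3
[ 4.72626e+02  2.10509e+02  4.24950e+01  2.65000e-01 -3.04000e-01
 -7.40000e-02] [ 0.7 -0.3  0.6 -0.3 -0.2  0.  -0.9  0.1 -0.2 -0.8 -0.2 -0.1 -1.   0.9
  0.   0.5]
[[ 0.952  0.033 -0.305]
 [-0.112  0.963 -0.247]
 [ 0.286  0.269  0.92 ]]
block
(-55, 25, 32) [514.6  42.9  28.1] 0.3
(-55, -25, 32) [496.3  -4.8  28.5] 0.5
(20, 25, 32) [583.6   9.   27.5] 0.4
(20, -25, 32) [565.  -35.4  27.7] 0.3
(55, 25, 16) [615.5  -3.7   9. ] 0.4
(55, -25, 16) [597.1 -49.7  12.8] 0.8
[ 5.55897e+02 -4.28400e+00 -4.13000e-01 -4.43000e+00] [-0.5  0.5 -0.6 -0.2 -0.7 -0.2 -0.2  0.4  0.1 -0.5 -0.7  0.4 -0.5 -0.3
 -0.   0.2 -0.1 -0.6 -0.7 -0.5 -0.8 -0.4 -0.5  0.7]
offcut
(-20, 50, 20) [ 468.9 -225.6  192.1] 2.4
(20, -50, -15) [ 495.9 -307.2  123. ] 0.1
(20, 50, -15) [ 494.8 -210.   120.1] 0.1
[ 4.81523e+02 -2.63876e+02  4.90000e-02  1.49084e+02] [-1.6 -0.4 -0.9 -1.2  0.6  9.4  0.2  1.1 -2.5 -3.8  0.1 -1.1 -1.2 -4.4]
station edge
(array([ 514.52464759, -171.35334466,  125.36741941]), np.float64(0.9991289900262927))
```

```bash
cat > m2.py <<'E'
from h import *
S,D=cam("scene0"),cam("side0")
O={(-20,-50,20):((221.2,285.5),(359.8,177)),(-20,50,20):((245.5,259.5),None),(20,-50,-15):((233,298.5),(348.4,186)),(20,50,-15):((257.5,273.7),(348.4,201))}
for L,(a,b) in O.items():
    if b: print(L,*[np.round(v,1) for v in tri([(S,a),(D,b)])])
obs=[(c,uv,L) for L,p in O.items() for c,uv in zip((S,D),p) if uv is not None]
r=fit(planar(),[500,-200,0,140],obs); print(np.round(r.x,3),np.round(r.fun,1))
def ground(c,uv,z):
    d=c["R"].T@np.array([(uv[0]-c["cx"])/c["fx"],(uv[1]-c["cy"])/c["fy"],1]); o=-c["R"].T@c["t"]
    return o+d*(z-o[2])/d[2]
a,b=ground(D,(280,243.4),0),ground(D,(380.5,240.6),0); print("wall bottom",a,b,np.arctan2(*(a-b)[1::-1]))
a,b=ground(S,(300.5,367.5),0),ground(S,(206,309),0); print("wall2 bottom",a,b,np.arctan2(*(a-b)[1::-1]))
a,b=ground(D,(343,204.5),135),ground(D,(381.5,203.5),135); print("lip top",a,b)
print(np.round(Rn.from_rotvec([-6.92774654e-01, -3.06362539e+00,  2.07834608e-03]).as_matrix(),3))
E
python3 m2.py
```

```text
(-20, -50, 20) [ 460.3 -308.6  155.1] 0.3
(20, -50, -15) [ 495.9 -307.2  123. ] 0.1
(20, 50, -15) [ 494.8 -210.   120.1] 0.1
[ 4.76681e+02 -2.59062e+02  2.50000e-02  1.35689e+02] [-1.1 -0.5  0.4 -0.2 -0.  -0.6  0.3  1.2 -0.7  0.5  0.6 -0.3 -0.1  0. ]
wall bottom [ 708.53657477 -143.13655697    0.        ] [ 390.35944195 -171.26863732    0.        ] 0.08818708900745403
wall2 bottom [ 721.24169612 -308.44655648    0.        ] [ 401.8780878  -339.65753278    0.        ] 0.09741929525893213
lip top [ 511.44210107 -159.69244499  135.        ] [ 394.6065204  -170.02626418  135.        ]
[[-0.903  0.43  -0.001]
 [ 0.43   0.903 -0.001]
 [ 0.    -0.001 -1.   ]]
```

Request:
carry_out(delta_pos=[[0,0,0],[0,-0.5,0],[0,-0.5,0],[0,-0.5,0],[-0.2,-1,0],[-0.2,-1,0],[-0.2,-1,0],[-0.2,-1,0]], roll=[-7.7,-7.7,-7.7,-7.7,0,0,0,0], gripper=0)

```text
clock: 0.95
ee_pos: [263.8, 334.0, 231.2]
tcp_rot: [0.146, -3.138, 0.0]
ft_force: [0.3, 0.1, -1.1]
width: -0.001
```

Request:
carry_out(delta_pos=[[-0.2,-1,0],[-0.2,-1,0],[-0.2,-1,0],[-0.2,-1,0],[-0.2,-1,0],[-0.2,-1,0],[-0.2,-1,0],[-0.2,-1,0]], roll=[0,0,0,0,0,0,0,0])

```text
clock: 1.75
ee_pos: [333.9, 99.4, 231.3]
tcp_rot: [-0.146, 3.138, 0.0]
ft_force: [0.2, 0.7, -0.9]
width: -0.001
```

Request:
carry_out(delta_pos=[[-0.15,-1,0],[-0.15,-1,0],[-0.15,-1,0],[-0.15,-1,0],[-0.15,-1,0],[-0.15,-1,0],[-0.15,-1,0],[-0.15,-1,0]], roll=[0,0,0,0,0,0,0,0])

```text
clock: 2.55
ee_pos: [391.9, -136.2, 231.2]
tcp_rot: [0.145, -3.138, -0.0]
ft_force: [-0.1, 1.8, 1.1]
width: -0.002
```

Request:
carry_out(delta_pos=[[-0.1,-1,0],[-0.1,-1,0],[0,-1,0],[0,-0.3,0],[0,0,0],[0,0,0]], roll=[0,0,0,0,0,0])

```text
clock: 3.15
ee_pos: [406.8, -232.0, 231.2]
tcp_rot: [0.146, -3.138, -0.001]
ft_force: [0.6, -0.1, 0.6]
width: 0.001
```

```bash
cat > snap.py <<'E'
from workcell import robot
import cv2,json,numpy as np,sys
n,tag=sys.argv[1:3]
c=robot.capture(n); cv2.imwrite(f"pics/{tag}.png",c["pixels"][:,:,::-1])
d={k:np.array(v).tolist() for k,v in c.items() if k!="pixels"}
if n=="wrist": d["fish"]=True
json.dump(d,open(f"{tag}.json","w"))
s=robot.observe(); print({k:np.round(s[k],3).tolist() for k in("clock","ee_pos","tcp_rot","width","ft_force")}, "cam",np.round(-np.array(c["R"]).T@np.array(c["t"])))
E
python3 snap.py wrist w1
```

```text
{'clock': 3.2, 'ee_pos': [406.888, -231.836, 231.361], 'tcp_rot': [0.147, -3.138, -0.001], 'width': -0.005, 'ft_force': [-0.106, -0.127, -0.386]} cam [ 332. -239.  374.]
```

View pics/w1.png

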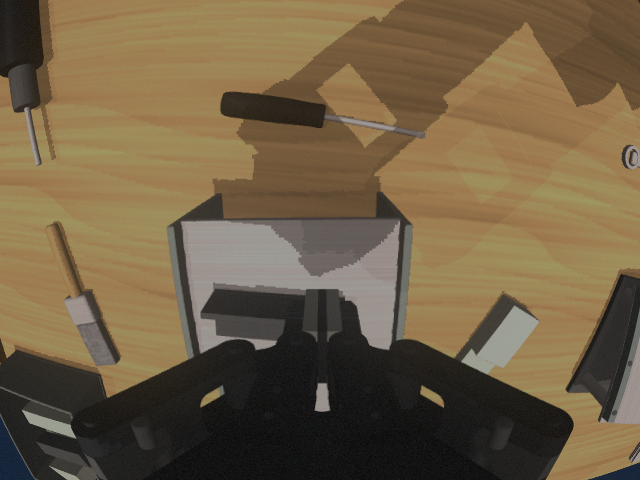

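The wrist view shows the ledge square to the image, with its near edge at row 220 from x=180 to 410. The offcut's upright runs from (207,288) to about (355,302), turned slightly. Next I'll get the offcut's ends from this view.

```bash
cat >> h.py <<'E'
def ray(c,uv):
    x,y=(uv[0]-c["cx"])/c["fx"],(uv[1]-c["cy"])/c["fy"]
    if c.get("fish"):
        th=np.hypot(x,y); d=np.array([x/th*np.sin(th),y/th*np.sin(th),np.cos(th)])
    else: d=np.array([x,y,1])
    return -c["R"].T@c["t"], c["R"].T@d
def atz(c,uv,z):
    o,d=ray(c,uv); return o+d*(z-o[2])/d[2]
E
python3 - <<'E'
from h import *
c=cam("w1")
for uv,z in [((207,287),160),((355,303),160),((203,317),120),((182,220),120),((405,219),120),((176,225),135),((411,225),135)]: print(uv,z,np.round(atz(c,uv,z),1))
E
python3 -c "
import cv2
a=cv2.imread('pics/w1.png')[190:370,160:420]; cv2.imwrite('pics/w1c.png',cv2.convertScaleAbs(cv2.resize(a,None,fx=3,fy=3,interpolation=2),alpha=1.8))"
```

```text
(207, 287) 160 [ 436.1 -304.6  160. ]
(355, 303) 160 [ 437.3 -207.8  160. ]
(203, 317) 120 [ 483. -321.  120.]
(182, 220) 120 [ 403.7 -336.1  120. ]
(405, 219) 120 [ 388.1 -174.1  120. ]
(176, 225) 135 [ 403.5 -335.1  135. ]
(411, 225) 135 [ 388.5 -173.2  135. ]
```

View pics/w1c.png

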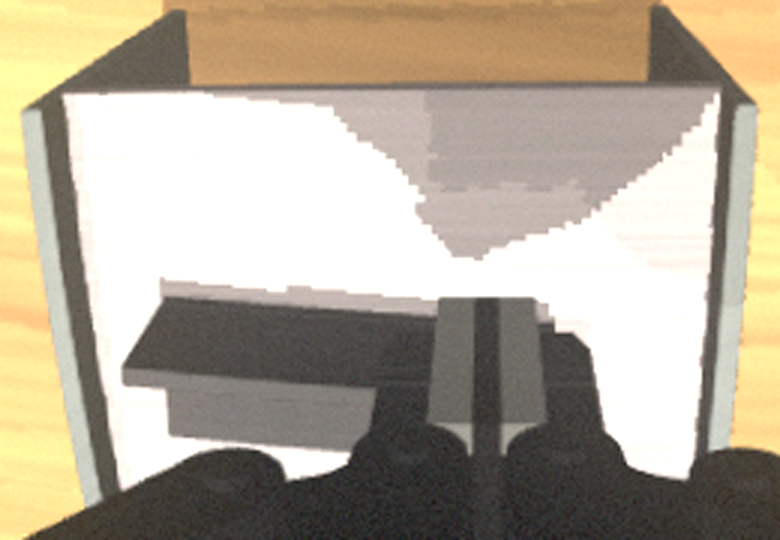

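```bash
python3 - <<'E'
from h import *
c=cam("w1")
for uv,z in [((214,289.3),120),((201,315),160),((356,300),120),((357,319),160),((300,295.5),120)]: print(uv,z,np.round(atz(c,uv,z),1))
E
```

```text
(214, 289.3) 120 [ 456.9 -311.   120. ]
(201, 315) 160 [ 457.8 -309.5  160. ]
(356, 300) 120 [ 454.5 -201.5  120. ]
(357, 319) 160 [ 449.  -204.9  160. ]
(300, 295.5) 120 [ 454.6 -244.2  120. ]
```

The offcut's outer face is at x≈456 and y runs from -310 to -210, which agrees with the first fit (centre 477, -260). I'll go down in front of it.

Request:
carry_out(delta_pos=[[-0.25,-0.55,0],[-0.25,-0.55,0.8],[0,0,0.8],[0,0,0.8],[0,0,0.6],[0,0,0.3],[0,0,0]], roll=[0,0,0,0,0,0,0])

```text
clock: 3.9
ee_pos: [424.9, -263.5, 131.9]
tcp_rot: [0.147, -3.137, -0.002]
ft_force: [-0.3, 0.2, -0.6]
width: -0.0
```

Request:
carry_out(delta_pos=[[-0.3,0,0],[-0.3,0,0],[-0.3,0,0],[-0.3,0,0],[-0.3,0,0],[-0.3,0,0]], roll=[0,0,0,0,0,0])

```text
clock: 4.5
ee_pos: [479.6, -259.3, 132.4]
tcp_rot: [0.146, -3.138, 0.0]
ft_force: [-2.2, -1.1, 2.1]
width: -0.003
```

```bash
python3 snap.py side s1; python3 -c "
import cv2
a=cv2.imread('pics/s1.png')[140:260,260:400]; cv2.imwrite('pics/s1c.png',cv2.resize(a,None,fx=4,fy=4,interpolation=2))"
```

```text
{'clock': 4.55, 'ee_pos': [480.742, -259.341, 132.34], 'tcp_rot': [-0.146, 3.137, -0.0], 'width': 0.0, 'ft_force': [-0.105, 0.539, 0.693]} cam [ 503. 1235.  905.]
```

View pics/s1c.png

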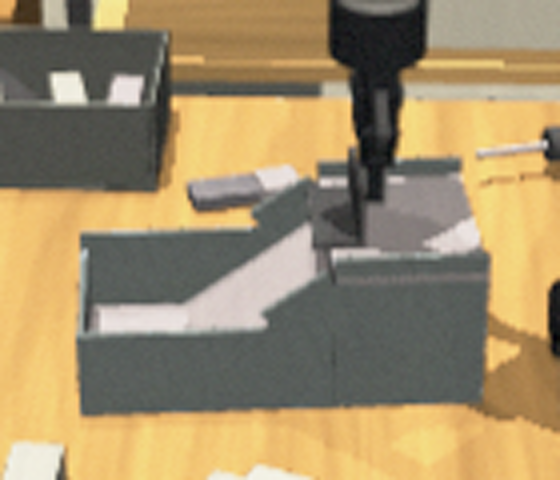

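The offcut has followed the fingers, and its flat leg is now at the ledge's far edge (crop (330,240)). I'll keep pushing.

Request:
carry_out(delta_pos=[[-0.2,0,0],[-0.2,0,0],[-0.2,0,0],[-0.2,0,0],[-0.2,0,0],[-0.2,0,0],[0,0,0],[0,0,0]], roll=[0,0,0,0,0,0,0,0])

```text
clock: 5.35
ee_pos: [514.7, -256.0, 132.2]
tcp_rot: [0.146, -3.138, -0.0]
ft_force: [0.4, -0.1, -0.2]
width: 0.003
```

```bash
python3 snap.py side s2; python3 -c "
import cv2
a=cv2.imread('pics/s2.png')[140:260,260:400]; cv2.imwrite('pics/s2c.png',cv2.resize(a,None,fx=4,fy=4,interpolation=2))"
```

```text
{'clock': 5.4, 'ee_pos': [514.566, -256.065, 132.234], 'tcp_rot': [0.146, -3.138, -0.0], 'width': -0.003, 'ft_force': [0.051, 0.979, 0.355]} cam [ 503. 1235.  905.]
```

View pics/s2c.png

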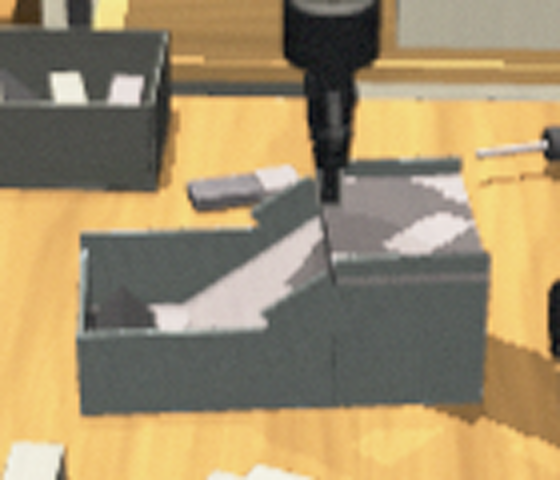

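The offcut now lies in the tray by the end wall (crop (120,308)). I'll raise the arm and go over to the block.

Request:
carry_out(delta_pos=[[0,0,-0.7],[0,0,-1],[0,0,-1],[-0.2,0.7,0],[-0.3,1,0],[-0.3,1,0],[-0.3,1,0],[-0.3,1,0]], roll=[0,0,0,0,0,0,0,0], gripper=85)

```text
clock: 6.2
ee_pos: [543.3, -110.7, 213.4]
tcp_rot: [-0.145, 3.138, -0.0]
ft_force: [0.4, -0.4, 0.1]
width: 0.997
```

Request:
carry_out(delta_pos=[[-0.3,1,0],[-0.2,1,0],[0,1,0],[0,0.6,0],[0,0,0],[0,0,0],[0,0,0],[0,0,0]], roll=[0,0,0,7.25,7.25,7.25,7.25,0])

```text
clock: 7.0
ee_pos: [548.2, -3.0, 213.4]
tcp_rot: [-0.647, -3.074, 0.0]
ft_force: [-0.2, 0.5, -0.4]
width: 0.992
```

```bash
python3 snap.py wrist w2;python3 snap.py scene sc2; python3 -c "
import cv2
a=cv2.imread('pics/sc2.png')[230:370,190:350]; cv2.imwrite('pics/sc2c.png',cv2.resize(a,None,fx=4,fy=4,interpolation=2))"
```

```text
{'clock': 7.05, 'ee_pos': [548.192, -3.017, 213.367], 'tcp_rot': [-0.641, -3.075, 0.0], 'width': 0.995, 'ft_force': [0.541, 0.567, 0.64]} cam [479.  27. 356.]
{'clock': 7.1, 'ee_pos': [548.248, -3.017, 213.345], 'tcp_rot': [-0.64, -3.076, -0.0], 'width': 0.996, 'ft_force': [0.345, 0.18, 0.153]} cam [1125. -738. 1470.]
```

View pics/w2.png

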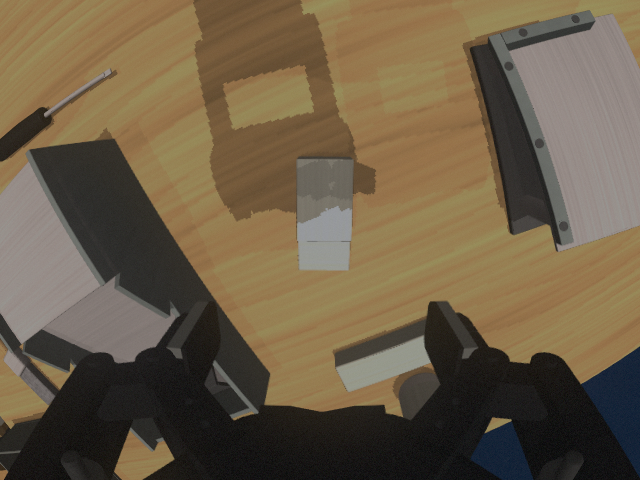

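View pics/sc2c.png

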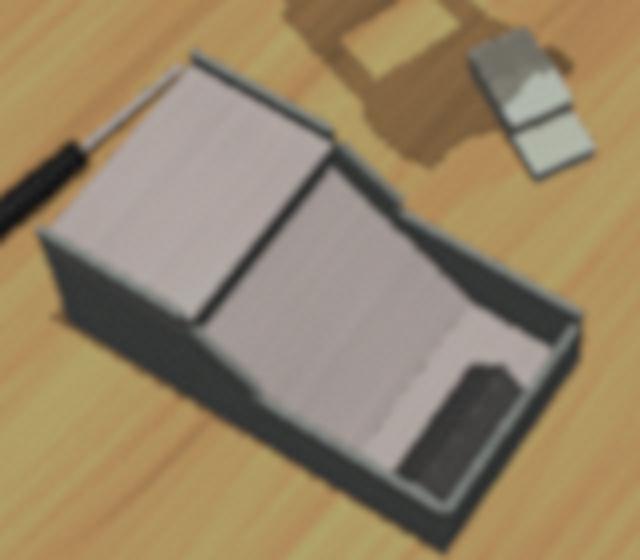

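The offcut lies in the tray, at (440,430) in the scene crop. The wrist view shows the block clearly at (297–353,157)–(298–350,270), with the fixture at upper right. I'll enlarge both.

```bash
python3 - <<'E'
import cv2
a=cv2.imread('pics/w2.png')
def crop(im,x0,y0,w,h,s,n):
    c=cv2.resize(im[y0:y0+h,x0:x0+w],None,fx=s,fy=s,interpolation=cv2.INTER_CUBIC)
    for i in range(0,w,10): cv2.putText(c,str(x0+i) if i%20==0 else "'",(i*s,12),0,.4,(0,0,255),1)
    for i in range(0,h,10): cv2.putText(c,str(y0+i)+"-",(0,i*s+4),0,.4,(0,0,255),1)
    cv2.imwrite(n,c)
crop(a,285,145,80,140,4,"pics/w2b.png")
crop(a,460,0,180,260,3-1,"pics/w2n.png")
crop(a,460,0,180,130,4,"pics/w2n1.png")
crop(a,460,130,180,130,4,"pics/w2n2.png")
E
```

```text
(no output)
```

View pics/w2b.png

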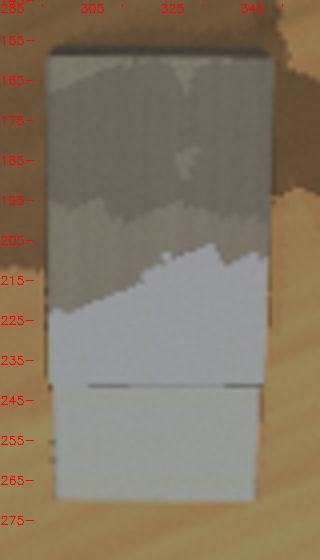

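View pics/w2n1.png

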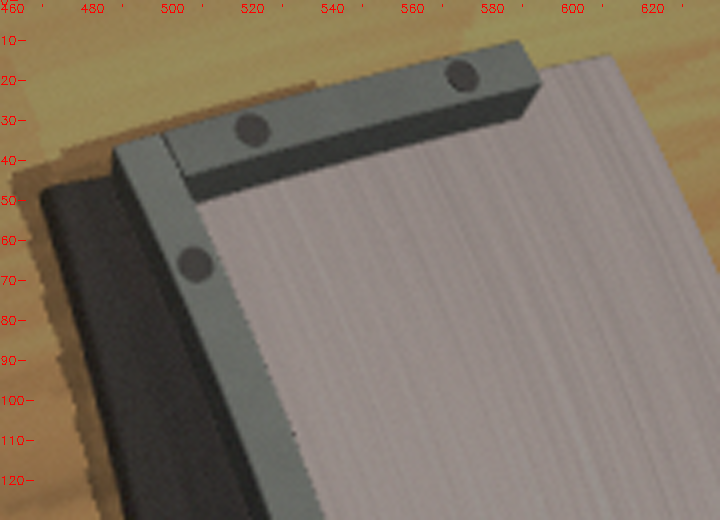

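View pics/w2n2.png

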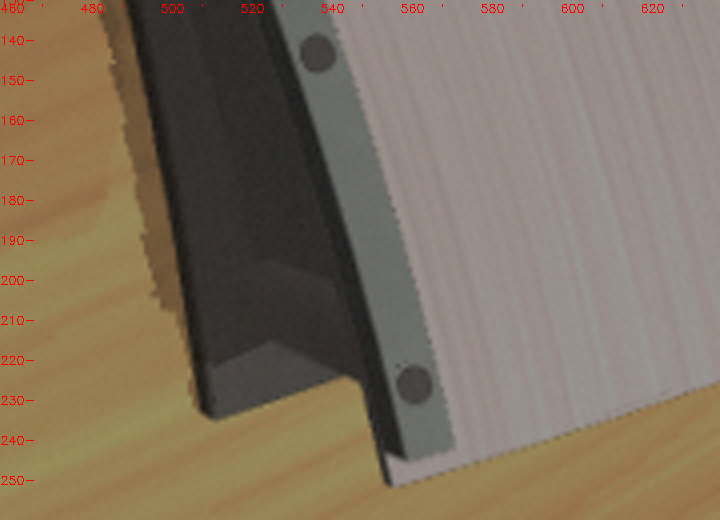

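```bash
cat > m3.py <<'E'
from h import *
S,D,W=cam("scene0"),cam("side0"),cam("w2")
B={(-55,25,32):((321.7,236.4),(340.6,272.4),(353,159.3)),(-55,-25,32):((307.1,243.6),(347.4,262.6),(296.75,159.5)),(20,25,32):((333.1,256),(317,265),(351.3,241)),(20,-25,32):((318.6,262.6),(324,256.4),(297.5,241)),(55,25,16):((338.9,267.9),(306.4,267.4),(349,269.75)),(55,-25,16):((324.6,274.6),(314,257.4),(298.75,269.75))}
def go(cs,ix,fn,x0,P):
    obs=[(c,p[i],L) for L,p in P.items() for c,i in zip(cs,ix) if p[i] is not None]
    r=fit(fn,x0,obs); print(np.round(r.x,3)); print(np.round(r.fun,1)); return r.x
print("block all");go((S,D,W),(0,1,2),planar(),[550,0,0,0],B)
print("wrist");go((W,),(2,),planar(),[550,0,0,0],B)
print("wrist z0");go((W,),(2,),planar(0),[550,0,0],B)
N={(-12,130,0):((365.7,161),(359,333.1),(612.5,13.75)),(183,130,0):((413.9,181.4),(280,305.7),None),(183,-12,0):((385.4,217.9),(288.1,282.9),(557.5,251.75)),
(0,95,0):(None,None,(590,29.5)),(0,95,20):(None,None,(595,20.75)),(-12,95,20):(None,None,(589.5,10.5)),(-12,-12,20):((337.9,191.4),None,(488.75,37.5)),(0,0,20):(None,None,(505.5,44.25))}
for cs,ix in (((S,D),(0,1)),((S,D,W),(0,1,2)),((W,),(2,))):
    print("nest",ix); x=go(cs,ix,full,[472,210,42,.26,-.3,-.07],N); R=Rn.from_rotvec(x[3:]).as_matrix(); print(np.round(R,3), np.degrees(np.arccos(R[2,2])))
E
python3 m3.py
```

```text
block all
[ 5.55144e+02 -4.06600e+00 -4.16000e-01 -4.72200e+00]
[-0.6  0.4 -0.4 -0.   0.1  0.7 -0.8 -0.3  0.1  0.6 -0.3  0.2 -0.1 -0.6
 -0.4  0.6  0.   0.1 -0.6 -0.5  0.3  0.3 -0.  -0.1 -0.3 -0.6 -0.4 -0.5
  0.1  0.  -1.1 -0.5 -0.2  0.8  0.3 -0.1]
wrist
[ 5.54797e+02 -3.96500e+00 -4.17000e-01 -3.82500e+00]
[ 0.2  0.4 -0.4 -0.1  0.1  0.  -0.2 -0.2  0.1  0.   0.2 -0.1]
wrist z0
[ 5.53937e+02 -3.61800e+00 -4.17000e-01]
[ 0.6 -0.3 -0.7 -0.8  0.4  0.3 -0.5  0.1  0.4  0.6 -0.1  0.4]
nest (0, 1)
[ 4.74182e+02  2.10449e+02  3.84320e+01  2.84000e-01 -3.20000e-01
 -6.90000e-02]
[ 0.6  0.3  0.4  0.2 -0.4 -0.1 -0.6 -0.3 -0.  -0.3 -0.5  0.4 -1.  -0.1]
[[ 0.947  0.022 -0.32 ]
 [-0.112  0.958 -0.264]
 [ 0.301  0.286  0.91 ]] 24.51089727302491
nest (0, 1, 2)
[ 4.72668e+02  2.09660e+02  3.95710e+01  2.84000e-01 -3.14000e-01
 -6.20000e-02]
[-0.2 -0.1  1.4 -0.4 -0.4 -0.  -0.8 -0.6  0.1 -0.2 -0.2 -0.7 -0.1  0.4
  0.  -0.7 -0.2  1.1  0.7  0.9  0.1 -0.  -1.5 -0.4 -0.5 -0.5  0.5  0.7]
[[ 0.949  0.016 -0.314]
 [-0.104  0.958 -0.266]
 [ 0.296  0.285  0.912]] 24.273071771431862
nest (2,)
[ 4.72655e+02  2.09687e+02  3.93660e+01  2.93000e-01 -3.29000e-01
 -6.40000e-02]
[-0.1 -0.3  0.3 -0.4  0.   0.9  0.6  0.4  0.  -0.5 -0.9 -0.6  0.1  0.5]
[[ 0.945  0.015 -0.328]
 [-0.11   0.956 -0.273]
 [ 0.309  0.294  0.904]] 25.25802126689559
```

The views agree: block centre (554.5, -3.9) with yaw -0.416 rad, and tilt about 25° for the nest at (472.7, 209.7, ~41). I'll go down on the block, keeping the fingertips high enough to clear the tilted plate later.

Request:
carry_out(delta_pos=[[0,0.06,0.8],[0,0,1],[0,0,1],[0,0,1],[0,0,1],[0,0,1],[0,0,0.6],[0,0,0.28]], roll=[0,0,0,0,0,0,0,0])

```text
clock: 7.9
ee_pos: [548.4, -1.3, 11.3]
tcp_rot: [-0.641, -3.073, -0.0]
ft_force: [0.2, 0.6, 0.9]
width: 0.994
```

Request:
carry_out(delta_pos=[[0,0,0],[0,0,0],[0,0,0],[0,0,0],[0,0,0],[0,0,0]], roll=[0,0,0,0,0,0], gripper=20, grip_force=30)

```text
clock: 8.5
ee_pos: [549.8, -1.5, 14.1]
tcp_rot: [0.644, 3.072, -0.0]
ft_force: [-1.2, -0.9, 6.9]
width: 0.579
```

Width 0.58, about 50 mm, so the block is gripped. Next I'll lift, then turn and carry it over the nest.

Request:
carry_out(delta_pos=[[0,0,-0.4],[0,0,-0.8],[0,0,-1],[0,0,-1],[0,0,-1],[0,0,-1],[0,0,-0.8],[0,0,-0.8]], roll=[0,0,0,0,0,0,0,0])

```text
clock: 9.3
ee_pos: [548.4, -1.1, 218.6]
tcp_rot: [-0.644, -3.075, -0.0]
ft_force: [-0.0, -0.4, -3.5]
width: 0.573
```

Request:
carry_out(delta_pos=[[0,0,0],[0,0,0],[0,0,0],[0.15,0.6,0],[0.15,1,0],[0.15,1,0],[0.15,1,0],[0.15,1,0]], roll=[-6,-8,-3.1,0,0,0,0,0])

```text
clock: 10.1
ee_pos: [541.8, 139.6, 217.3]
tcp_rot: [-0.18, -3.136, 0.0]
ft_force: [0.2, 0.4, -3.0]
width: 0.577
```

Request:
carry_out(delta_pos=[[0.15,1,0],[0.15,1,0],[0,1,0],[0,0.5,0],[0,0,0],[0,0,0]], roll=[0,0,0,0,0,0])

```text
clock: 10.7
ee_pos: [545.4, 243.1, 216.9]
tcp_rot: [-0.18, -3.136, 0.001]
ft_force: [0.4, -0.3, -3.3]
width: 0.579
```

```bash
python3 snap.py wrist w3;python3 snap.py side s3; python3 -c "
import cv2
a=cv2.imread('pics/s3.png')[210:370,230:410]; cv2.imwrite('pics/s3c.png',cv2.resize(a,None,fx=4,fy=4,interpolation=2)[:600])"
```

```text
{'clock': 10.75, 'ee_pos': [545.556, 242.752, 216.955], 'tcp_rot': [-0.181, -3.136, 0.001], 'width': 0.574, 'ft_force': [-0.515, -0.794, -3.69]} cam [470. 251. 360.]
{'clock': 10.8, 'ee_pos': [545.654, 242.632, 217.019], 'tcp_rot': [-0.182, -3.136, 0.001], 'width': 0.577, 'ft_force': [-0.033, -0.539, -3.27]} cam [ 503. 1235.  905.]
```

View pics/w3.png

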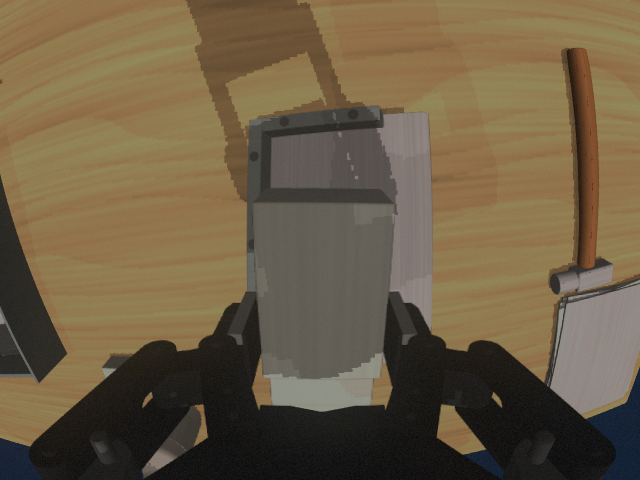

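View pics/s3c.png

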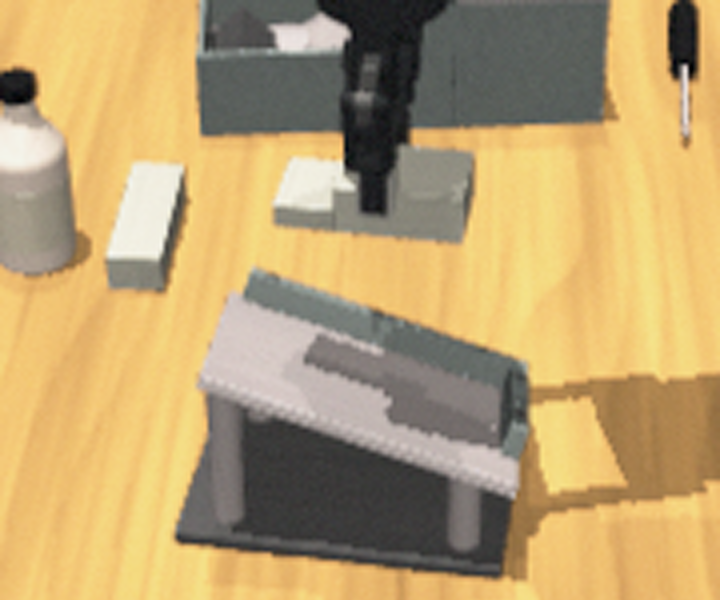

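The block hangs level in the fingers over the plate with its low end up the slope (side crop (300,190)), and its tail is roughly parallel to the short fence. I'll lower it to just above contact.

Request:
carry_out(delta_pos=[[0,0,0.7],[0,0,1],[0,0,0.8],[0,0,0.4],[0,0,0],[0,0,0]], roll=[0,0,0,0,0,0], grip_force=20)

```text
clock: 11.4
ee_pos: [546.3, 243.5, 131.0]
tcp_rot: [0.181, 3.135, 0.001]
ft_force: [1.4, 0.4, -3.5]
width: 0.576
```

Request:
carry_out(delta_pos=[[0,0,0.1],[0,0,0.1],[0,0,0.1],[0,0,0.1],[0,0,0]], roll=[0,0,0,0,0])

```text
clock: 11.9
ee_pos: [545.7, 243.7, 117.9]
tcp_rot: [0.18, 3.136, -0.0]
ft_force: [-0.5, -0.5, -1.3]
width: 0.579
```

Contact is just starting (force -3.5 → -1.3 N). I'll keep lowering gently so that the block pivots in the pads.

Request:
carry_out(delta_pos=[[0,0,0.1],[0,0,0.1],[0,0,0]], roll=[0,0,0])

```text
clock: 12.2
ee_pos: [545.6, 243.7, 111.8]
tcp_rot: [-0.18, -3.136, 0.0]
ft_force: [-2.3, -2.6, 0.9]
width: 0.579
```

```bash
python3 snap.py side s4; python3 -c "
import cv2
a=cv2.imread('pics/s4.png')[230:360,250:390]; cv2.imwrite('pics/s4c.png',cv2.resize(a,None,fx=4.5,fy=4.5,interpolation=2)[:600])"
```

```text
{'clock': 12.25, 'ee_pos': [545.674, 243.639, 111.903], 'tcp_rot': [0.181, 3.136, -0.0], 'width': 0.576, 'ft_force': [-2.728, -2.705, 1.912]} cam [ 503. 1235.  905.]
```

View pics/s4c.png

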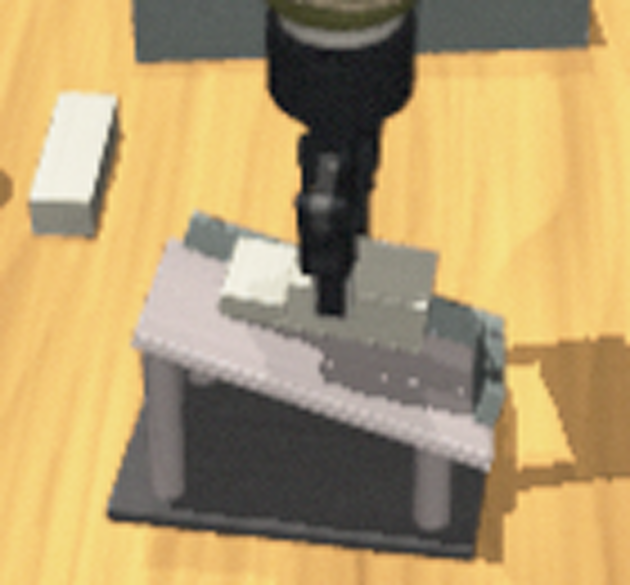

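The nose is touching the plate and the block has begun to tilt with the slope. I'll continue.

Request:
carry_out(delta_pos=[[0,0,0.1],[0,0,0.1],[0,0,0]], roll=[0,0,0])

```text
clock: 12.55
ee_pos: [545.6, 243.8, 105.5]
tcp_rot: [-0.18, -3.136, 0.0]
ft_force: [-2.8, -1.5, 1.4]
width: 0.579
```

Request:
carry_out(delta_pos=[[0,0,0.1],[0,0,0.1],[0,0,0]], roll=[0,0,0])

```text
clock: 12.85
ee_pos: [545.7, 243.6, 100.6]
tcp_rot: [0.18, 3.136, -0.0]
ft_force: [-5.6, -3.8, 9.4]
width: 0.578
```

```bash
python3 snap.py side s5; python3 -c "
import cv2
a=cv2.imread('pics/s5.png')[230:360,250:390]; cv2.imwrite('pics/s5c.png',cv2.resize(a,None,fx=4.5,fy=4.5,interpolation=2)[:600])"
```

```text
{'clock': 12.9, 'ee_pos': [545.68, 243.56, 100.585], 'tcp_rot': [0.18, 3.136, -0.0], 'width': 0.574, 'ft_force': [-5.952, -4.217, 9.726]} cam [ 503. 1235.  905.]
```

View pics/s5c.png

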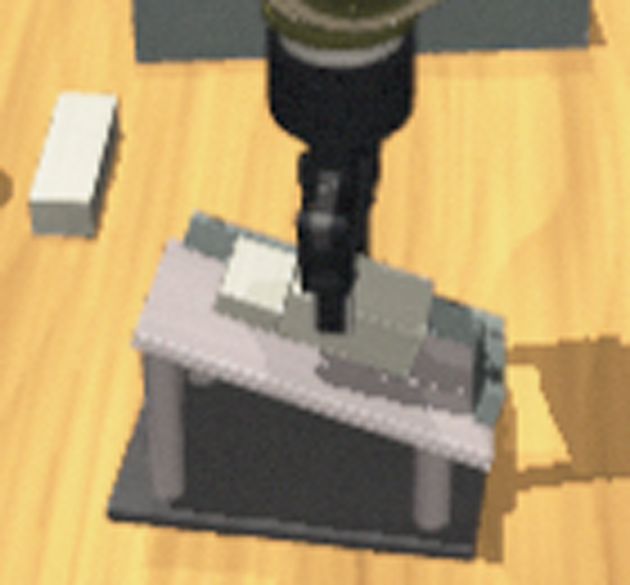

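The block lies along the slope with its edge on the plate (force up ~10 N). I'll release it and back off upward.

Request:
carry_out(delta_pos=[[0,0,0],[0,0,-0.1],[0,0,-0.5],[0,0,-1],[0,0,-1],[0,0,-1],[0,0,-0.8],[0,0,0]], roll=[0,0,0,0,0,0,0,0], gripper=85)

```text
clock: 13.7
ee_pos: [546.9, 244.2, 235.4]
tcp_rot: [0.18, 3.13, 0.003]
ft_force: [1.2, 0.0, 1.0]
width: 0.993
```

```bash
python3 snap.py side s6; python3 snap.py wrist w6; python3 -c "
import cv2
a=cv2.imread('pics/s6.png')[240:360,255:385]; cv2.imwrite('pics/s6c.png',cv2.resize(a,None,fx=5,fy=5,interpolation=2)[:600])"
```

```text
{'clock': 13.75, 'ee_pos': [546.222, 243.98, 233.044], 'tcp_rot': [0.18, 3.133, 0.002], 'width': 0.994, 'ft_force': [-0.227, -0.814, -0.107]} cam [ 503. 1235.  905.]
{'clock': 13.8, 'ee_pos': [545.67, 243.819, 231.524], 'tcp_rot': [0.18, 3.136, 0.0], 'width': 0.999, 'ft_force': [0.01, 0.325, -1.174]} cam [471. 252. 376.]
```

View pics/s6c.png

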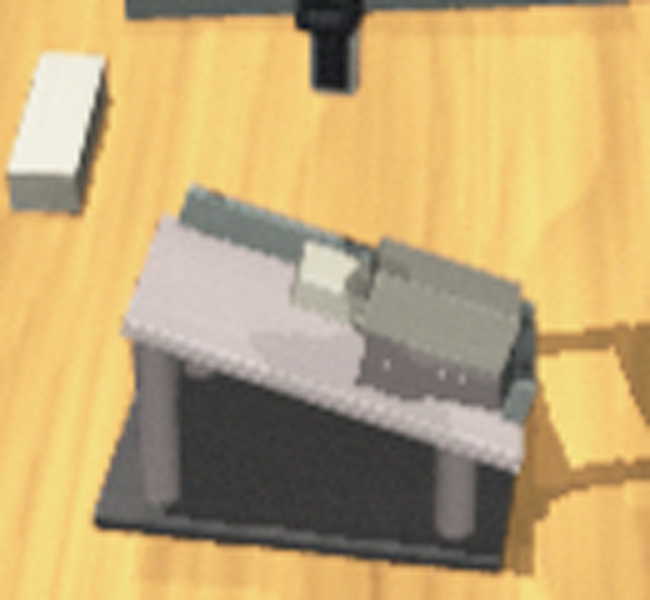

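View pics/w6.png

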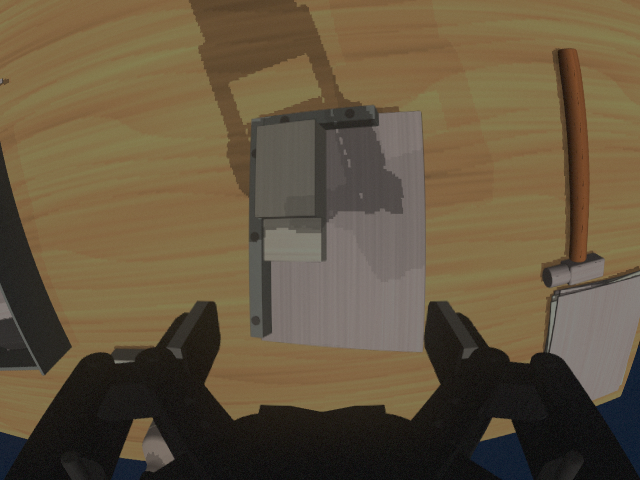

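The block has slid into the corner: in the wrist view it spans (256,120)–(325,262) against both fences. I'll check it numerically with an enlarged crop.

```bash
python3 snap.py wrist w7; python3 -c "
import cv2
a=cv2.imread('pics/w7.png')[95:275,235:395]; a=cv2.convertScaleAbs(a,alpha=1.5); cv2.imwrite('pics/w7a.png',cv2.resize(a[:90],None,fx=5,fy=5,interpolation=2)); cv2.imwrite('pics/w7b.png',cv2.resize(a[90:],None,fx=5,fy=5,interpolation=2))"
```

```text
{'clock': 13.85, 'ee_pos': [545.385, 243.719, 230.766], 'tcp_rot': [-0.18, -3.135, 0.001], 'width': 0.993, 'ft_force': [-0.096, -0.111, 0.093]} cam [471. 252. 374.]
```

View pics/w7a.png

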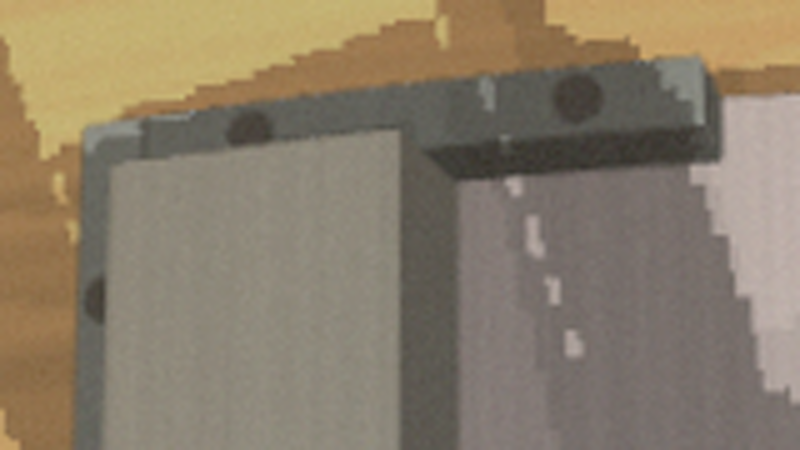

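View pics/w7b.png

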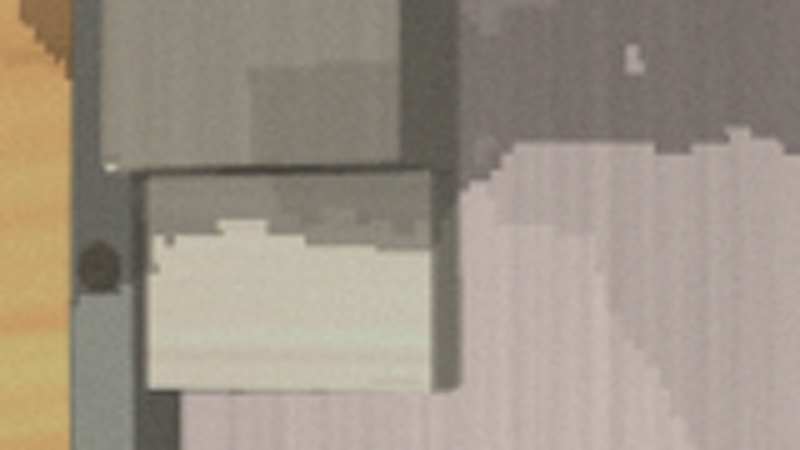

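```bash
python3 - <<'E'
from h import *
W=cam("w7")
N={(-12,-12,20):(252,120.6),(-12,95,20):(376.6,107),(0,95,20):(376,119.4),(0,95,0):(379,126.6),(-12,130,0):(421.5,112),(183,130,0):(424,352),(183,-12,0):(250.5,337)}
r=fit(full,[472,210,40,.28,-.31,-.06],[(W,uv,L) for L,uv in N.items()]); x=r.x; print(np.round(x,2),np.round(r.fun,1))
B={(-55,-25,16):(257.4,127.4),(-55,25,16):(315,120.6),(20,-25,16):(255.4,218.4),(20,25,16):(315,217.6),(55,25,0):(321.4,262.6),(55,-25,0):(264.6,263),(55,25,-16):(326.6,262.6)}
g=lambda p,L: full(x,full(p,L))
r2=fit(g,[55,25,16,0,0,0],[(W,uv,L) for L,uv in B.items()]); print("block in nest",np.round(r2.x,3),np.round(r2.fun,1))
E
```

```text
[ 4.7205e+02  2.0871e+02  3.2580e+01  2.5000e-01 -4.3000e-01 -8.0000e-02] [ 2.8 -3.2 -0.9 -2.1 -0.  -1.4  0.2  1.4 -2.   1.5 -2.5 -0.   2.6  3.7]
block in nest [ 6.0254e+01  2.5812e+01  1.6447e+01  2.9000e-02  1.1000e-01 -3.0000e-03] [-0.1  0.4  0.2  0.1 -0.3  0.4 -0.  -0.4  0.1  0.7 -0.6 -0.9  0.7 -0.3]
```

The nest fit in this single view is poor (3 px), because I read the far corners off the unscaled picture. I'll check against the multi-view nest pose instead, and from the side and scene cameras too.

```bash
python3 snap.py scene sc7; python3 snap.py side s7; python3 snap.py wrist w8; python3 - <<'E'
from h import *
W=cam("w7"); x=np.array([472.668,209.66,39.571,.284,-.314,-.062])
N={(-12,-12,20):(252,120.6),(-12,95,20):(376.6,107),(0,95,20):(376,119.4),(0,95,0):(379,126.6)}
for L,uv in N.items(): print(L,uv,np.round(proj(W,full(x,np.array(L,float)))[0],1))
B={(-55,-25,16):(257.4,127.4),(-55,25,16):(315,120.6),(20,-25,16):(255.4,218.4),(20,25,16):(315,217.6),(55,25,0):(321.4,262.6),(55,-25,0):(264.6,263),(55,25,-16):(326.6,262.6)}
for L,uv in B.items(): print(L,uv,"home pred",np.round(proj(W,full(x,np.array(L,float)+[55,25,16]))[0],1))
g=lambda p,L: full(x,full(p,L))
r2=fit(g,[55,25,16,0,0,0],[(W,uv,L) for L,uv in B.items()]); print("block in nest",np.round(r2.x,3),np.round(r2.fun,1))
for n,c0 in(("side","s7"),("scene","sc7"),("wrist","w8")):
    c=cam(c0); im=cv2.imread(f"pics/{c0}.png")
    P=[proj(c,full(x,np.array(L,float)))[0] for L in [(0,0,32),(75,0,32),(75,50,32),(0,50,32),(0,50,0),(110,50,0),(110,50,16),(110,0,16),(75,0,16),(75,50,16)]]
    q=np.array(P); o=np.maximum(q.min(0).astype(int)-25,0); h=q.max(0).astype(int)+25
    s=int(min(800/(h[0]-o[0]),600/(h[1]-o[1])))
    z=cv2.resize(im[o[1]:h[1],o[0]:h[0]],None,fx=s,fy=s,interpolation=2)
    for p in q: cv2.circle(z,tuple(((p-o+.5)*s).astype(int)),4,(0,0,255),1)
    cv2.imwrite(f"pics/ov_{n}.png",z)
E
```

```text
{'clock': 13.9, 'ee_pos': [545.296, 243.669, 230.473], 'tcp_rot': [-0.18, -3.134, 0.001], 'width': 0.997, 'ft_force': [-0.884, -0.012, -0.203]} cam [1125. -738. 1470.]
{'clock': 13.95, 'ee_pos': [545.306, 243.644, 230.485], 'tcp_rot': [-0.18, -3.134, 0.001], 'width': 0.996, 'ft_force': [0.157, 0.321, -0.235]} cam [ 503. 1235.  905.]
{'clock': 14.0, 'ee_pos': [545.398, 243.662, 230.652], 'tcp_rot': [-0.18, -3.134, 0.001], 'width': 0.996, 'ft_force': [0.029, 0.561, -0.901]} cam [471. 252. 373.]
(-12, -12, 20) (252, 120.6) [253.2 119.9]
(-12, 95, 20) (376.6, 107) [376.8 105.9]
(0, 95, 20) (376, 119.4) [377.4 120.2]
(0, 95, 0) (379, 126.6) [381.2 127.7]
(-55, -25, 16) (257.4, 127.4) home pred [258.9 127.5]
(-55, 25, 16) (315, 120.6) home pred [317.  120.4]
(20, -25, 16) (255.4, 218.4) home pred [257.3 218.6]
(20, 25, 16) (315, 217.6) home pred [317.3 217. ]
(55, 25, 0) (321.4, 262.6) home pred [323.8 262.8]
(55, -25, 0) (264.6, 263) home pred [266.3 261.8]
(55, 25, -16) (326.6, 262.6) home pred [329.5 261.6]
block in nest [ 5.5319e+01  2.3569e+01  1.6797e+01  0.0000e+00 -9.0000e-03 -1.0000e-03] [-0.1  0.4  0.2  0.1 -0.3  0.4 -0.  -0.4  0.1  0.7 -0.6 -0.9  0.7 -0.3]
```

View pics/ov_side.png

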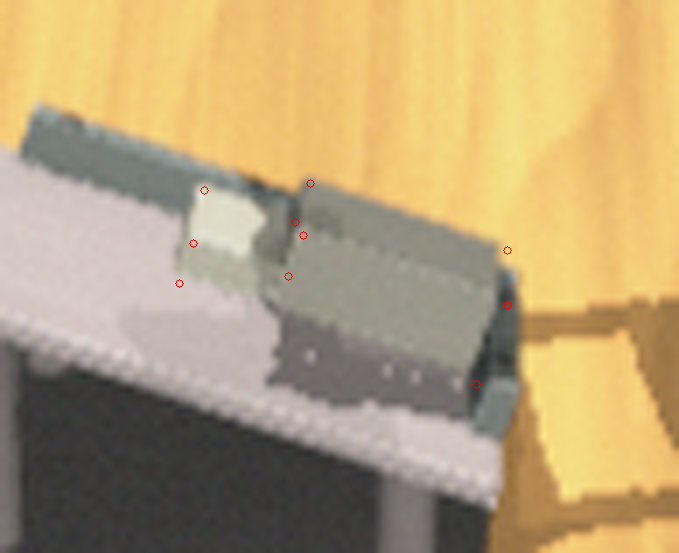

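View pics/ov_wrist.png

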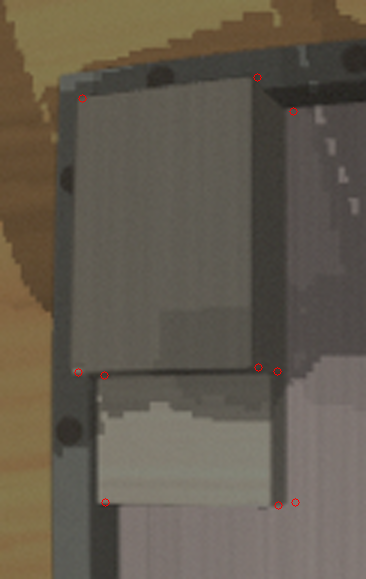

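View pics/sc7.png

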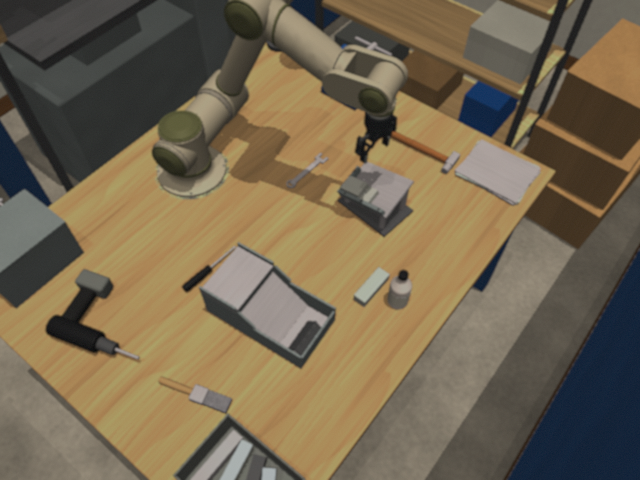

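The multi-view check puts the block at x=55.3, y=23.6, z=16.8 mm in the nest frame, with angles under 0.01 rad. The tail's foot meets the short fence with no gap. The side overlay's tail corner is off by about 1.5 px, but the fences themselves show similar offsets, which points to calibration. The offcut is in the tray and the bystanders look unmoved, so I'll hand in.

```bash
python3 -c "
from workcell import robot
print(robot.job_done()); s=robot.observe(); print(s['clock'],s['ft_force'],s['width'])"
```

```text
the job is handed in; nothing more can be done
None
the job is handed in; nothing more can be done
```

Both steps look done, and I handed the job in at about 14 s of the 58 s allowed; it reported no verdict.

**What I did:** I pushed the offcut along the ledge with closed fingers until it dropped off the far edge. I then gripped the block across its width and lowered it nose-first, so that it pivoted in the pads to match the slope. Once its edge was on the plate I released it, and it slid into the corner.

**Last checks:**
- **Offcut:** the side and scene pictures show it lying in the tray by the end wall.
- **Block:** the wrist view fitted against the multi-view nest pose gives x = 55.3, y = 23.6, z = 16.8 mm, with angles under 0.01 rad. The low end points up the slope, and no gap shows at the short fence.
- **Robot:** the gripper was open and well above the plate, with the measured force near zero.
- **Bystanders:** they look unmoved by eye in the scene picture; I did not measure them.

**What disagreed:**
- A nest fit from the last wrist picture alone was poor, about 3 px off with a wrong tilt, so I discarded it. That fit would have put the block at x = 60 mm.
- The side view's predicted tail corner was about 1.5 px off, roughly 4 mm. The wrist view showed similar small offsets on the fences themselves, so I put it down to calibration.
- In the first measurements, triangulated heights of the block came out about 4 mm low.

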